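# Shut the specimen case and index the carousel to its third stop

## Task

Push the open blue-framed door of the grey specimen case shut until it seats on its catch. Then grip the black indexing knob on top of the case, turn it clockwise (seen from above) three clicks from its home stop to the third stop without running past it, and hold it there: the program finishes while the gripper still holds the knob. Leave the oil bottle, the red specimen and the round steel block beside the case where they are.

Things in the scene. Friction and masses are not known exactly. Their poses are not given: they have to be found in the camera images.
- case: Fixed grey case with white top, 150 (x) x 140 (y) x 140 (z) mm; origin at the centre of its underside, on the worktop. Its open front faces its own -x (towards the robot); the door hangs there on an upright hinge at the front left (+y) edge, the knob stands on its flat top.
- case_hinge (a point): Point on the upright hinge line of the door, 120 mm above the worktop; at (-79, +70) mm from the case's origin in the case's axes. Axes as the case.
- door_push (a point): Centre of the pushing place, on the outer face of the door's blue top rail, 105 mm from the hinge line, 119 mm above the worktop. Rail: 136 mm long, 102 to 136 mm above the worktop, 8 mm thick. Axes of the door leaf: -x out of its outer face, -y from hinge to free edge, z up. A small round pull (12 mm, 14 mm proud) stands lower, at 60 mm height near the free edge.
- door (a joint): Door hinge, rad: 0 = fully shut, grows as the free edge swings out towards the robot (1.0 = wide open). Stiff hinge: stays where it is left (about half a newton at the push place moves it). The ball catch gives a hump between 0.09 and 0.045 (up to about 4.5 N at the push place); below that it draws the door to 0 and holds it there.
- knob_grip (a point): On the knob's axis, 166 mm above the worktop, (+15, 0) mm from the case's origin. Black knob: skirt 52 mm across, 140 to 148 mm above the worktop, and over it an upright grip bar 50 mm long, 14 mm thick, 148 to 178 mm above the worktop. x axis: along the bar (white pointer at its -x end); y: across its thickness; z up. At home x lies 0.63 rad counter-clockwise from the case's x.
- index_knob (a joint): Knob angle, rad: 0 = home stop (red dot on the dial, end of travel), grows clockwise seen from above. Detent stops (black ticks) every 24 degrees = 0.419 rad: third at 1.257, fifth and last at 2.094. Leaving a stop it resists with up to about 0.15 N m; past the crest, midway between stops, it pulls on into the next stop as strongly. It stays in the stop where it is left.
- oil_bottle: Yellow oil bottle, 36 mm across, 98 mm high, origin at the centre of its underside; bystander on the right (-y) side of the case.
- specimen: Dark red round mounted specimen, 30 mm across, 21 mm high, origin at the centre of its underside; bystander on the right (-y) side of the case, nearer the robot.
- ref_block: Round steel block, 50 mm across, 10 mm high, origin at the centre of its underside; bystander on the left (+y) side of the case.
Things that resemble listed ones, but are neither listed nor needed, are in the scene too. Of the things that look like the case, the larger one is meant.

How it is judged:
On the way, in this order (a step that is already met when the one before it is completed fails the run):
1. the door is shut and seated on its catch, the knob still at its home stop (value of joint door below 0.03 rad and value of joint index_knob below 0.2 rad), for 0.2 s.
2. the gripper has turned the knob to the first stop or the second (value of joint index_knob between 0.32 and 1 rad and contact force between the fingers and index_knob above 1 N), for 0.05 s.
3. the knob is gripped at the third stop (value of joint index_knob between 1.157 and 1.357 rad and contact force between the fingers and index_knob above 2 N), for 0.2 s.
At the end, for the whole second after the job is handed in: The door is seated (under 0.03 rad), the knob rests at the third stop (1.257 rad, within 0.1) and the fingers still grip it with more than 2 N; the oil bottle, specimen and round block are within 15 mm of where they stood (all of step 3 and value of joint door below 0.03 rad and velocity of joint index_knob between -0.1 and 0.1 rad/s and distance of each of oil_bottle, specimen, ref_block from where it was at the start of the episode below 0.015 m); the arm keeps its last pose, push and grip.
It fails at once if the knob is run past the third stop, over the crest to the fourth (value of joint index_knob above 1.5 rad).
It fails at once if the knob is turned off its home stop while the door is not shut (value of joint index_knob above 0.25 rad and value of joint door above 0.08 rad).
It fails at once if a bystander is knocked over or pushed away (distance of any of oil_bottle, specimen, ref_block from where it was at the start of the episode above 0.03 m).
It also fails if it takes over 58 s, if anything falls off the work surface, if the arm or the gripper's body presses on something with over 40 N, if the wrist force passes 120 N, or if a joint passes its speed limit or range.

## Robot

A 7-joint arm with a two-finger parallel gripper is mounted at the origin on a cart in front of the work surface, level with it; the furniture and walls round the work are solid. World frame = base frame: x ahead of the robot, y to its left, z up, the work surface at z = 0. Lengths are in m, angles in rad, forces in N, time in s.
With the tool pointing down it reaches from about 0.4 to 0.85 m from the base axis. Payload 4.5 kg.
Tool frame: the origin (TCP) lies on the centre line of the jaws, within the pads' length; the fingertips stand 8 mm ahead of it and the grasp point (between the pads) lies 11 mm behind it; z points along the fingers, y is the line along which they close (so a half turn about z gives the same grasp; the last joint's range is limited). The gripper opens to 88 mm and grips with 3 to 60 N. Pads are 18 mm wide; open, the fingers measure 123 mm over their backs; the gripper's body (75 mm by 187 mm) begins 45 mm behind the grasp point.
Start: joints at [1.182, 0.689, -0.195, 1.565, 0.157, 0.902, -0.215], TCP at [0.256, -0.57, 0.247] pointing down, gripper open.
Joint ranges: [-3.01, 3.01], [-0.46, 2.08], [-1.47, 1.51], [0.13, 2.56], [-1, 4.14], [0.04, 2.09], [-2.66, 2.66]. Speed limits (rad/s): [2.57, 2.57, 3.14, 3.14, 3.14, 3.14, 3.14].

## Interface

Orientations are given as a unit quaternion [w, x, y, z].
In Python, from workcell import bot, eyes gives the robot as it stands.
- The arm moves only by the tool carry_out, never from a script. Its argument "deltas" is a list of rows, each an object of numbers: "x", "y", "z": the shift along the world's x, y, z in cm; "rx", "ry", "rz": the turn, a rotation vector about the world's x, y, z in rad. A call has 1 to 8 rows; each row shifts and turns the commanded pose from where the row before left it; what a row does not reach is not made up. A row lasts 1/8 s, in which the tool goes at most 62.5 mm and 10.7 degrees, less where a joint would pass 70% of its speed; a pose out of reach is approached as far as the arm can. A call is refused whole if a number of a shift passes 6.25 or a number of a turn 0.188, either way. A call with a gripper value outside its range is refused whole. "gripper" is the closure, from -1 (fully open) to 1 (shut), so that 0 is half open, set as the call begins (left out, the last holds). The fingers move at their own pace and stop on an object; "squeeze" is the grip in N (left out, the last holds). Time passes only in rows, so rows that do not move let the fingers close. It gives the time, the measured TCP pose, the force, the opening and the grip force at its end, in the units of the state.
- bot.observe(): the state, without advancing time (a new reading comes with each control period).
- eyes.capture(name): name is "side" or "top" or "wrist"; returns (picture, depth): 420x560x3 uint8, red, green, blue; 420x560 float32, m along the optical axis (not along the pixel's ray), 0 where there is no reading.
- eyes.calibration(name): a dict with "vfov" (degrees; the focal length in pixels is half the picture's height over the tangent of half this angle, whatever the lens; pixels are square), "cx", "cy" (the principal point, pixels), "rvec" (rotation vector, rad) and "tvec" (3), from world to camera coordinates, as OpenCV has them; the wrist camera has in their place "tool_from_camera" (4x4, takes a point from camera to tool coordinates, whose origin is the TCP and whose axes are the flange's). Camera axes: x right, y down, z forward; pixel columns grow to the right and rows downward; lengths in m; the calibration is good to about 2 mm. A picture is of the moment at which its call begins: read the wrist's pose just before it. calibration takes no time and is no camera call.
- bot.job_done(): hands the job in; it is judged then, once.
Trained networks look in the newest picture that a camera, given by its name, has taken for a name from the list of things; names that differ only in an ending like _2 or _b are one class to them, and where a whole thing is asked for, a point or a joint stands for the part that bears it (a point fixed in the world has none). Each returns a list of dicts, best first, with "p" (0 to 1); they miss things now and then, are a little off and sometimes report something else, mostly with a low value. They report only what shows in the picture. A call takes as long as a camera call. They do not tell look-alikes from the thing itself.
- eyes.find_in(name, camera): "pixel" ([column, row] in pixels, amid what is visible of it).
The state is a dict: "time": time; "joints": joint angles; "dq": joint speeds; "effort": joint torques, N m; "tcp_pos": TCP position; "tcp_rot": TCP orientation; "ft_force": force on the tool from outside, world axes, zero at the start; "wrist_torque": the same for the moment, N m; "finger_gap": opening from 0.0 (shut) to 1.0 (fully open); "gripper_force": force on a finger pad.
Only numpy, scipy, OpenCV 4.12 (cv2) and the standard library are available. Lean on these libraries where they do the work, as an engineer would, in place of code of your own. Each camera call takes 0.05 s, during which the arm holds its last target. There are 200 camera calls.

## Working session

There is one attempt and no reset: what is moved stays moved. The work goes in short steps, Python scripts to look and compute and a tool call to move; the robot and the scene stay as the last step left them, time stands still between calls to the robot, and variables do not carry over. Pictures are saved under pics/ and viewed, at most 10 in all, crops included, and the job is handed in when it is done.

Besides the shell and the picture viewer there is one more tool, called by a JSON object that holds its "op" and its "data". carry_out: Moves the arm, as the interface text tells. Its arguments: {"type":"object","properties":{"deltas":{"type":"array","items":{"type":"object","properties":{"x":{"type":"number"},"y":{"type":"number"},"z":{"type":"number"},"rx":{"type":"number"},"ry":{"type":"number"},"rz":{"type":"number"}}}},"gripper":{"type":"number"},"squeeze":{"type":"number"}},"required":["deltas"]}

```bash
ls; mkdir -p pics; cat > h.py <<'E'
import numpy as np, cv2
from workcell import bot, eyes
from scipy.spatial.transform import Rotation as R
def cal(n):
    c=eyes.calibration(n); f=210/np.tan(np.radians(c["vfov"])/2)
    if "rvec" in c:
        Rm=R.from_rotvec(np.ravel(c["rvec"])).as_matrix(); t=np.ravel(c["tvec"])
        return f,c["cx"],c["cy"],Rm.T,-Rm.T@t
    T=np.array(c["tool_from_camera"]); s=bot.observe(); q=s["tcp_rot"]
    W=R.from_quat([q[1],q[2],q[3],q[0]]).as_matrix()
    return f,c["cx"],c["cy"],W@T[:3,:3],W@T[:3,3]+np.array(s["tcp_pos"])
def cloud(n,d,k):
    f,cx,cy,Rw,o=k
    v,u=np.mgrid[:420,:560]
    return np.stack([(u-cx)/f*d,(v-cy)/f*d,d],-1)@Rw.T+o
def at_z(px,z,k):
    f,cx,cy,Rw,o=k
    r=Rw@np.array([(px[0]-cx)/f,(px[1]-cy)/f,1]); return o+r*(z-o[2])/r[2]
E
python3 - <<'E'
from h import *
ims=[]
for n in ["top","side"]:
    k=cal(n); im,d=eyes.capture(n); P=cloud(n,d,k); np.savez(f"{n}.npz",im=im,P=P,d=d)
    cv2.imwrite(f"pics/{n}.png",im[...,::-1])
    print(n,"cam at",k[4].round(3))
    for t in ["case","door_push","knob_grip","oil_bottle","specimen","ref_block"]:
        for r in eyes.find_in(t,n)[:3]:
            u,v=np.round(r["pixel"]).astype(int); print(t,round(r["p"],2),(u,v),P[v,u].round(3))
print(bot.observe()["time"])
E
```

```text
pics
top cam at [0.569 0.115 0.981]
case 0.72 (np.int64(199), np.int64(271)) [0.523 0.29  0.127]
case 0.64 (np.int64(346), np.int64(237)) [0.575 0.036 0.145]
case 0.28 (np.int64(337), np.int64(304)) [0.462 0.054 0.136]
door_push 0.61 (np.int64(337), np.int64(303)) [0.464 0.054 0.137]
door_push 0.46 (np.int64(185), np.int64(300)) [0.47  0.322 0.096]
knob_grip 0.69 (np.int64(349), np.int64(218)) [0.606 0.033 0.177]
knob_grip 0.63 (np.int64(199), np.int64(264)) [0.535 0.29  0.124]
oil_bottle 0.88 (np.int64(411), np.int64(228)) [ 0.589 -0.091  0.065]
specimen 0.75 (np.int64(408), np.int64(272)) [ 0.506 -0.091  0.023]
ref_block 0.55 (np.int64(265), np.int64(217)) [0.619 0.181 0.012]
side cam at [0.141 0.244 0.968]
case 0.96 (np.int64(215), np.int64(287)) [0.502 0.293 0.097]
case 0.65 (np.int64(324), np.int64(244)) [0.531 0.058 0.139]
door_push 0.71 (np.int64(209), np.int64(312)) [0.465 0.315 0.06 ]
door_push 0.63 (np.int64(326), np.int64(284)) [0.465 0.066 0.085]
knob_grip 0.81 (np.int64(213), np.int64(277)) [0.513 0.292 0.123]
knob_grip 0.61 (np.int64(327), np.int64(212)) [0.591 0.037 0.161]
knob_grip 0.43 (np.int64(376), np.int64(232)) [ 0.577 -0.088  0.05 ]
oil_bottle 0.87 (np.int64(376), np.int64(230)) [ 0.579 -0.088  0.057]
specimen 0.69 (np.int64(386), np.int64(267)) [ 0.499 -0.092  0.021]
specimen 0.35 (np.int64(377), np.int64(232)) [ 0.575 -0.09   0.053]
ref_block 0.83 (np.int64(261), np.int64(248)) [0.612 0.177 0.011]
0.7
```

```bash
python3 -c "
import cv2,numpy as np
a=cv2.imread('pics/top.png');b=cv2.imread('pics/side.png')
cv2.imwrite('pics/both.png',cv2.resize(np.vstack([a,b]),(400,600)))"
```

```text
(no output)
```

View pics/top.png

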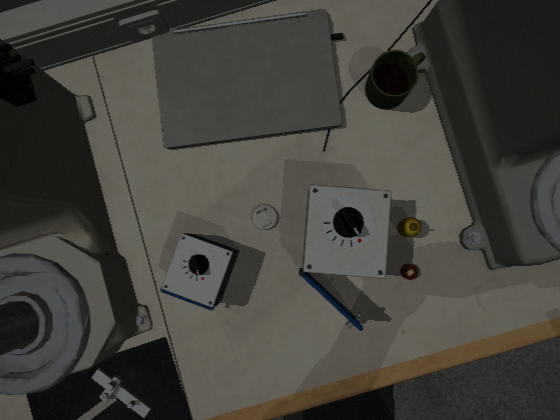

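View pics/side.png

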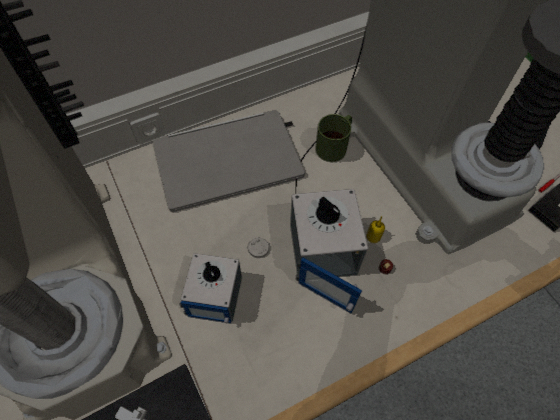

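The top picture shows the larger case with its top corners near (312,186), (391,190), (386,277) and (303,272). Its open door runs from (302,271) to (361,327), the knob is near (349,220) and the red home dot near (360,240). The small case at (199,270) is the decoy. The bottle is at (411,228), the specimen at (408,271) and the block at (265,217). The side picture agrees.

```bash
python3 - <<'E'
from h import *
D={n:np.load(n+".npz") for n in("top","side")}
for n in D:
    im=D[n]["im"].astype(int);P=D[n]["P"]
    near=(abs(P[...,0]-.55)<.2)&(P[...,1]>-.06)&(P[...,1]<.16)
    m=near&(abs(P[...,2]-.14)<.006)&(im.min(-1)>110)
    r=cv2.minAreaRect(P[m][:,:2].astype(np.float32)*1000); print(n,m.sum(),"case",r,np.median(P[m][:,2]))
    b=near&(im[...,2]>im[...,0]+40)&(P[...,2]>.122)
    q=P[b]; print("door z",np.percentile(q[:,2],[5,50,95]).round(3))
    c=q[:,:2].mean(0);w,v=np.linalg.eigh(np.cov((q[:,:2]-c).T));d=v[:,1];s=(q[:,:2]-c)@d
    print("door",c.round(3),d.round(3),s.min().round(3),s.max().round(3),"width",np.sqrt(w[0]).round(4))
    kb=near&(P[...,2]>.165)&(P[...,2]<.19)&(im.max(-1)<90)
    print("knob",kb.sum(),P[kb].mean(0).round(4)); r=cv2.minAreaRect(P[kb][:,:2].astype(np.float32)*1000);print(r)
    # red dot
    rd=near&(abs(P[...,2]-.14)<.01)&(im[...,0]>im[...,1]+60)&(im[...,0]>im[...,2]+60)
    print("red",P[rd].mean(0).round(3))
    # obstacles near path
    for y0,y1 in [(-.6,-.4),(-.4,-.3),(-.3,-.2),(-.2,-.13)]:
        o=(P[...,1]>y0)&(P[...,1]<y1)&(P[...,2]>.06)&(P[...,2]<.6)&(D[n]["d"]>0)&(P[...,0]>0.1)
        if o.any(): print(y0,y1,"obst x",P[o][:,0].min().round(2),P[o][:,0].max().round(2),"zmax",P[o][:,2].max().round(2))
E
```

```text
top 0 case ((0.0, 0.0), (0.0, 0.0), 0.0) nan
door z [0.134 0.136 0.139]
door [0.467 0.062] [0.698 0.716] -0.067 0.066 width 0.0015
knob 278 [0.6003 0.0319 0.1773]
((600.5248413085938, 31.36317253112793), (49.582313537597656, 14.146862983703613), 30.207469940185547)
red [0.57  0.014 0.142]
-0.4 -0.3 obst x 0.52 0.72 zmax 0.18
-0.3 -0.2 obst x 0.52 0.82 zmax 0.4
-0.2 -0.13 obst x 0.73 0.99 zmax 0.42
side 3129 case ((584.0475463867188, 34.030364990234375), (137.58396911621094, 150.7752685546875), 84.0707778930664) 0.13959072513786552
door z [0.132 0.135 0.138]
door [0.463 0.062] [0.698 0.716] -0.066 0.068 width 0.0022
knob 186 [0.596  0.0339 0.1749]
((597.3968505859375, 32.86432647705078), (49.94404220581055, 15.321355819702148), 28.809833526611328)
red [0.568 0.014 0.141]
-0.6 -0.4 obst x 0.55 0.63 zmax 0.22
-0.4 -0.3 obst x 0.52 0.74 zmax 0.52
-0.3 -0.2 obst x 0.51 1.23 zmax 0.53
-0.2 -0.13 obst x 0.72 1.22 zmax 0.46
  return _methods._mean(a, axis=axis, dtype=dtype,
  ret = ret.dtype.type(ret / rcount)
```

{"op": "carry_out", "data": {"deltas": [{"z": 1,"x": 1,"y": 5},{"x": 2,"y": 5},{"x": 2,"y": 5},{"x": 2,"y": 5}], "gripper": 1, "squeeze": 20}}

```text
schema error: expected keys x, y, z, rx, ry, rz
```

```bash
python3 - <<'E'
from h import *
s=bot.observe();q=s["tcp_rot"];W=R.from_quat([q[1],q[2],q[3],q[0]]).as_matrix()
print(W.round(3),s["tcp_pos"],s["joints"],s["time"])
E
```

```text
[[ 0.912  0.41   0.   ]
 [ 0.41  -0.912 -0.   ]
 [-0.     0.    -1.   ]] [ 0.25647133 -0.56999221  0.24676337] [ 1.18179709  0.68907865 -0.19458627  1.56527137  0.15732517  0.90251969
 -0.21511287] 0.7
```

{"op": "carry_out", "data": {"deltas": [{"x": 1.2,"y": 5,"z": 1,"rx": 0,"ry": 0,"rz": -0.1},{"x": 1.2,"y": 5,"z": 0,"rx": 0,"ry": 0,"rz": -0.1},{"x": 1.2,"y": 5,"z": 0,"rx": 0,"ry": 0,"rz": -0.1},{"x": 1.2,"y": 5,"z": 0,"rx": 0,"ry": 0,"rz": -0.1},{"x": 1.2,"y": 5,"z": 0,"rx": 0,"ry": 0,"rz": -0.1},{"x": 1.2,"y": 5,"z": 0,"rx": 0,"ry": 0,"rz": -0.1},{"x": 1.2,"y": 5,"z": 0,"rx": 0,"ry": 0,"rz": -0.1},{"x": 1.2,"y": 5,"z": 0,"rx": 0,"ry": 0,"rz": -0.1}], "gripper": 1, "squeeze": 20}}

```text
time: 1.7
tcp_pos: [0.3531, -0.1685, 0.257]
tcp_rot: [0.0, 0.982, -0.189, 0.001]
ft_force: [0.1, 0.9, -0.2]
finger_gap: 0.115
gripper_force: 0.0
```

{"op": "carry_out", "data": {"deltas": [{"x": 1,"y": 5,"z": 0,"rx": 0,"ry": 0,"rz": -0.1},{"x": 1,"y": 5,"z": 0,"rx": 0,"ry": 0,"rz": -0.1},{"x": 1,"y": 5,"z": 0,"rx": 0,"ry": 0,"rz": -0.1},{"x": 1,"y": 5,"z": 0,"rx": 0,"ry": 0,"rz": -0.1},{"x": 0.7,"y": 4.4,"z": 0,"rx": 0,"ry": 0,"rz": 0},{"x": 0,"y": 0,"z": -5,"rx": 0,"ry": 0,"rz": 0},{"x": 0,"y": 0,"z": 0,"rx": 0,"ry": 0,"rz": 0}]}}

```text
time: 2.58
tcp_pos: [0.3975, 0.0742, 0.2051]
tcp_rot: [0.002, 0.926, -0.378, -0.003]
ft_force: [-0.1, 0.5, 0.0]
finger_gap: 0.01
gripper_force: 0.0
```

```bash
python3 - <<'E'
from h import *
k=cal("wrist"); im,d=eyes.capture("wrist"); P=cloud("w",d,k); cv2.imwrite("pics/w1.png",im[...,::-1])
im=im.astype(int)
b=(im[...,2]>im[...,0]+40)&(P[...,2]>.1)&(P[...,2]<.15)&(P[...,1]<.16)&(d>0)
q=P[b];print(b.sum(),q.mean(0) if b.any() else 0, np.percentile(q,[2,98],axis=0).round(3) if b.any() else 0)
print(k[4])
E
```

```text
3393 [0.46686088 0.0615941  0.1353939 ] [[0.422 0.015 0.117]
 [0.511 0.107 0.139]]
[0.45132545 0.02370034 0.34402226]
```

View pics/w1.png

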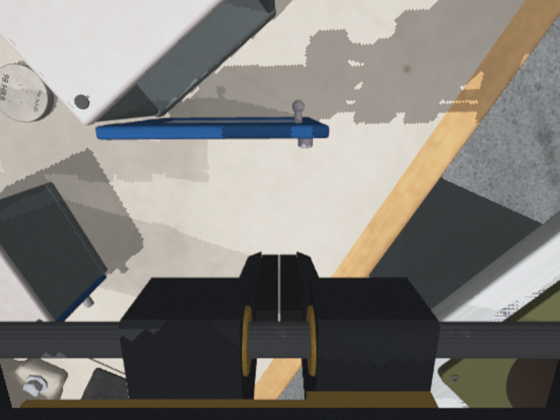

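The wrist view shows the blue door rail from (97,131) to (328,130), parallel to the closed fingers at column 280 and in the place measured before. I'll go down and start pushing along the arc.

{"op": "carry_out", "data": {"deltas": [{"x": 0,"y": 0,"z": -5,"rx": 0,"ry": 0,"rz": 0},{"x": 0,"y": 0,"z": -3.3,"rx": 0,"ry": 0,"rz": 0},{"x": 1.6,"y": -1.4,"z": 0,"rx": 0,"ry": 0,"rz": 0},{"x": 1.6,"y": -1.4,"z": 0,"rx": 0,"ry": 0,"rz": 0},{"x": 1,"y": -1,"z": 0,"rx": 0,"ry": 0,"rz": 0.134},{"x": 1.1,"y": -0.9,"z": 0,"rx": 0,"ry": 0,"rz": 0.134},{"x": 0,"y": 0,"z": 0,"rx": 0,"ry": 0,"rz": 0}]}}

```text
time: 3.5
tcp_pos: [0.4544, 0.0254, 0.1255]
tcp_rot: [-0.0, 0.967, -0.254, 0.002]
ft_force: [0.0, -0.2, 0.6]
finger_gap: 0.004
gripper_force: 0.0
```

{"op": "carry_out", "data": {"deltas": [{"x": 0.8,"y": -0.6,"z": -0.3,"rx": 0,"ry": 0,"rz": 0.134},{"x": 1.3,"y": -0.6,"z": 0,"rx": 0,"ry": 0,"rz": 0.134},{"x": 0.7,"y": -0.2,"z": 0,"rx": 0,"ry": 0,"rz": 0.1},{"x": 0.7,"y": -0.2,"z": 0,"rx": 0,"ry": 0,"rz": 0.034},{"x": 0,"y": 0,"z": 0,"rx": 0,"ry": 0,"rz": 0}]}}

```text
time: 4.12
tcp_pos: [0.4886, 0.011, 0.1214]
tcp_rot: [-0.0, 0.998, -0.055, 0.001]
ft_force: [0.0, 0.1, 0.6]
finger_gap: 0.004
gripper_force: 0.0
```

```bash
cat > door.py <<'E'
from h import *
import time
for n in ["top","side"]:
    k=cal(n); im,d=eyes.capture(n); P=cloud(n,d,k); cv2.imwrite(f"pics/d_{n}{int(bot.observe()['time']*100)}.png",im[...,::-1])
    im=im.astype(int)
    b=(abs(P[...,0]-.5)<.12)&(P[...,1]>-.06)&(P[...,1]<.16)&(im[...,2]>im[...,0]+40)&(P[...,2]>.128)&(P[...,2]<.142)
    q=P[b][:,:2]; 
    if len(q)<10: print(n,len(q)); continue
    vx,vy,x,y=cv2.fitLine(q.astype(np.float32),cv2.DIST_HUBER,0,.001,.001).ravel()
    a=np.arctan(vx/vy); print(n,len(q),"door",round(a-.104,3),q.min(0).round(3),q.max(0).round(3))
print(bot.observe())
E
python3 door.py
```

```text
top 12 door -0.088 [0.511 0.103] [0.516 0.108]
side 24 door -0.141 [0.507 0.095] [0.514 0.109]
{'time': 4.225, 'joints': array([-0.08645375,  0.73042029, -0.05022419,  2.08666399,  0.10515436,
        0.32587669, -1.90305413]), 'dq': array([-0.00312941,  0.00462966, -0.00127275,  0.00617992,  0.00363961,
        0.00319487,  0.00486877]), 'effort': array([ 1.63375754e-01, -4.57432365e+01,  7.71473553e-01, -6.54792532e+00,
        1.15284661e-02, -9.70984879e-02, -5.08438257e-03]), 'tcp_pos': array([0.48775954, 0.01117929, 0.121063  ]), 'tcp_rot': array([-2.99420322e-05,  9.98521879e-01, -5.43492031e-02,  4.69320726e-04]), 'ft_force': array([-0.26457538, -0.47309157, -0.24012148]), 'wrist_torque': array([ 0.0438939 , -0.03748708, -0.03177316]), 'gripper_force': 0.0, 'finger_gap': 0.002987727598128012}
```

{"op": "carry_out", "data": {"deltas": [{"x": 0.3,"y": 0,"z": 0,"rx": 0,"ry": 0,"rz": 0},{"x": 0.2,"y": 0,"z": 0,"rx": 0,"ry": 0,"rz": 0},{"x": 0,"y": 0,"z": 0,"rx": 0,"ry": 0,"rz": 0}]}}

```text
time: 4.6
tcp_pos: [0.4893, 0.0111, 0.1204]
tcp_rot: [0.0, 0.999, -0.053, -0.003]
ft_force: [-6.2, 0.5, 4.7]
finger_gap: 0.007
gripper_force: 3.0
```

{"op": "carry_out", "data": {"deltas": [{"x": 0.3,"y": 0,"z": 0,"rx": 0,"ry": 0,"rz": 0},{"x": 0.3,"y": 0,"z": 0,"rx": 0,"ry": 0,"rz": 0},{"x": 0,"y": 0,"z": 0,"rx": 0,"ry": 0,"rz": 0}]}}

```text
time: 4.97
tcp_pos: [0.4894, 0.011, 0.12]
tcp_rot: [0.001, 0.999, -0.053, -0.009]
ft_force: [-15.8, 1.2, 11.4]
finger_gap: 0.011
gripper_force: 7.9
```

{"op": "carry_out", "data": {"deltas": [{"x": -2.5,"y": 0,"z": 0,"rx": 0,"ry": 0,"rz": 0},{"x": -3,"y": 0,"z": 0,"rx": 0,"ry": 0,"rz": 0},{"x": 0,"y": 0,"z": 6,"rx": 0,"ry": 0,"rz": 0},{"x": 0,"y": 0,"z": 6,"rx": 0,"ry": 0,"rz": 0},{"x": 0,"y": 0,"z": 6,"rx": 0,"ry": 0,"rz": 0},{"x": 0,"y": 0,"z": 0,"rx": 0,"ry": 0,"rz": 0}], "gripper": -1}}

```text
time: 5.72
tcp_pos: [0.4465, 0.0114, 0.3049]
tcp_rot: [-0.001, 0.999, -0.054, 0.005]
ft_force: [0.0, 0.0, 0.3]
finger_gap: 0.663
gripper_force: 0.0
```

```bash
python3 door.py | head -2; python3 - <<'E'
from h import *
k=cal("wrist"); im,d=eyes.capture("wrist"); P=cloud("w",d,k); cv2.imwrite("pics/w2.png",im[...,::-1])
im=im.astype(int)
near=(abs(P[...,0]-.55)<.2)&(P[...,1]>-.06)&(P[...,1]<.16)&(d>0)
kb=near&(P[...,2]>.168)&(P[...,2]<.19)&(P[...,0]>.54)
print(kb.sum());r=cv2.minAreaRect(P[kb][:,:2].astype(np.float32)*1000);print(r,P[kb].mean(0))
b=near&(im[...,2]>im[...,0]+40)&(P[...,2]>.128)&(P[...,2]<.142)
q=P[b][:,:2];vx,vy,x,y=cv2.fitLine(q.astype(np.float32),cv2.DIST_HUBER,0,.001,.001).ravel();print(len(q),np.arctan(vx/vy)-.104,q.min(0),q.max(0))
E
```

```text
top 273 door 0.001 [ 0.498 -0.023] [0.516 0.108]
side 228 door -0.003 [ 0.495 -0.023] [0.515 0.11 ]
405
((581.6618041992188, 24.91535186767578), (19.65750503540039, 11.080870628356934), 79.56069946289062) [0.58150632 0.02305496 0.17756283]
1350 0.0041221827 [ 0.49698991 -0.02398157] [0.5169466  0.10977268]
```

View pics/w2.png

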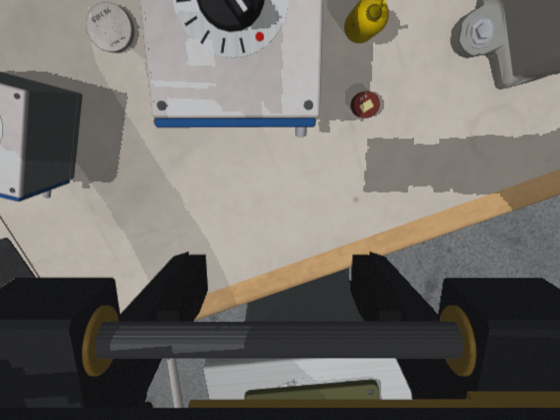

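The wrist view shows the door flush: blue edge from (155,122) to (316,122). The knob pointer is at the red home dot (260,37). Next I go above the knob.

{"op": "carry_out", "data": {"deltas": [{"x": 3.8,"y": 0.5,"z": 0,"rx": 0,"ry": 0,"rz": 0.158},{"x": 3.8,"y": 0.5,"z": 0,"rx": 0,"ry": 0,"rz": 0.158},{"x": 3.8,"y": 0.5,"z": 0,"rx": 0,"ry": 0,"rz": 0.158},{"x": 3.8,"y": 0.6,"z": 0,"rx": 0,"ry": 0,"rz": 0.158},{"x": 0,"y": 0,"z": 0,"rx": 0,"ry": 0,"rz": 0},{"x": 0,"y": 0,"z": 0,"rx": 0,"ry": 0,"rz": 0}]}}

```text
time: 6.62
tcp_pos: [0.5939, 0.0318, 0.2988]
tcp_rot: [-0.0, 0.966, 0.259, -0.002]
ft_force: [0.2, 0.3, -0.0]
finger_gap: 0.999
gripper_force: 0.0
```

```bash
python3 - <<'E'
from h import *
s=bot.observe();print(s["joints"].round(3),s["tcp_pos"],s["tcp_rot"].round(3))
k=cal("wrist"); im,d=eyes.capture("wrist"); P=cloud("w",d,k)
near=(abs(P[...,0]-.6)<.05)&(abs(P[...,1]-.033)<.05)&(d>0)
kb=near&(P[...,2]>.166)&(P[...,2]<.19)
print(kb.sum());
if kb.any(): print(cv2.minAreaRect(P[kb][:,:2].astype(np.float32)*1000),P[kb].mean(0))
E
```

```text
[ 0.021  0.597 -0.263  1.588  0.176  0.984 -1.344] [0.593897   0.03179588 0.2987935 ] [-0.     0.966  0.259 -0.002]
1137
((600.6532592773438, 31.907827377319336), (49.42595672607422, 13.304035186767578), 29.918642044067383) [0.60200592 0.03292486 0.17866218]
```

The last joint would end close to its limit, so I'll take the half-turned grasp.

{"op": "carry_out", "data": {"deltas": [{"x": 0,"y": 0,"z": 0,"rx": 0,"ry": 0,"rz": 0.18},{"x": 0,"y": 0,"z": 0,"rx": 0,"ry": 0,"rz": 0.18},{"x": 0,"y": 0,"z": 0,"rx": 0,"ry": 0,"rz": 0.18},{"x": 0,"y": 0,"z": 0,"rx": 0,"ry": 0,"rz": 0.18},{"x": 0,"y": 0,"z": 0,"rx": 0,"ry": 0,"rz": 0.18},{"x": 0,"y": 0,"z": 0,"rx": 0,"ry": 0,"rz": 0.18},{"x": 0,"y": 0,"z": 0,"rx": 0,"ry": 0,"rz": 0.18},{"x": 0,"y": 0,"z": 0,"rx": 0,"ry": 0,"rz": 0.18}]}}

```text
time: 7.68
tcp_pos: [0.5942, 0.0317, 0.3006]
tcp_rot: [-0.0, 0.553, 0.833, -0.001]
ft_force: [-0.2, -0.3, -0.4]
finger_gap: 1.004
gripper_force: 0.0
```

{"op": "carry_out", "data": {"deltas": [{"x": 0,"y": 0,"z": 0,"rx": 0,"ry": 0,"rz": 0.18},{"x": 0,"y": 0,"z": 0,"rx": 0,"ry": 0,"rz": 0.18},{"x": 0,"y": 0,"z": 0,"rx": 0,"ry": 0,"rz": 0.18},{"x": 0,"y": 0,"z": 0,"rx": 0,"ry": 0,"rz": 0.18},{"x": 0,"y": 0,"z": 0,"rx": 0,"ry": 0,"rz": 0.18},{"x": 0,"y": 0,"z": 0,"rx": 0,"ry": 0,"rz": 0.18},{"x": 0,"y": 0,"z": 0,"rx": 0,"ry": 0,"rz": 0.18},{"x": 0,"y": 0,"z": 0,"rx": 0,"ry": 0,"rz": 0.18}]}}

```text
time: 8.68
tcp_pos: [0.5944, 0.0316, 0.3005]
tcp_rot: [-0.001, -0.134, 0.991, -0.001]
ft_force: [0.8, 0.0, 0.3]
finger_gap: 1.001
gripper_force: 0.0
```

{"op": "carry_out", "data": {"deltas": [{"x": 0.6,"y": 0,"z": 0,"rx": 0,"ry": 0,"rz": 0.13},{"x": 0,"y": 0,"z": 0,"rx": 0,"ry": 0,"rz": 0.13},{"x": 0,"y": 0,"z": -4,"rx": 0,"ry": 0,"rz": 0},{"x": 0,"y": 0,"z": 0,"rx": 0,"ry": 0,"rz": 0}]}}

```text
time: 9.18
tcp_pos: [0.5991, 0.0305, 0.2582]
tcp_rot: [-0.003, -0.259, 0.966, -0.001]
ft_force: [0.2, -0.1, -0.5]
finger_gap: 1.0
gripper_force: 0.0
```

```bash
python3 - <<'E'
from h import *
s=bot.observe();q=s["tcp_rot"];print(s["joints"].round(3),s["tcp_pos"],q.round(3),"yaw-pi",2*np.arctan2(q[2],q[1])-np.pi)
for n in ["wrist","top"]:
  k=cal(n); im,d=eyes.capture(n); P=cloud("w",d,k)
  near=(abs(P[...,0]-.6)<.03)&(abs(P[...,1]-.033)<.03)&(d>0)
  kb=near&(P[...,2]>.168)&(P[...,2]<.187)
  print(kb.sum())
  if kb.any(): print(cv2.minAreaRect(P[kb][:,:2].astype(np.float32)*1000),P[kb].mean(0))
E
```

```text
[ 0.416  0.84  -1.076  1.602  0.782  1.194  1.263] [0.5990717  0.03047137 0.25816623] [-0.003 -0.259  0.966 -0.001] yaw-pi 0.5237280646829237
1517
((599.9270629882812, 31.679912567138672), (49.001338958740234, 13.696203231811523), 29.632421493530273) [0.5985838  0.0307879  0.17867411]
0
```

{"op": "carry_out", "data": {"deltas": [{"x": 0.1,"y": 0.1,"z": -4,"rx": 0,"ry": 0,"rz": 0},{"x": 0,"y": 0,"z": -3,"rx": 0,"ry": 0,"rz": 0},{"x": 0,"y": 0,"z": -2.8,"rx": 0,"ry": 0,"rz": 0},{"x": 0,"y": 0,"z": 0,"rx": 0,"ry": 0,"rz": 0}]}}

```text
time: 9.78
tcp_pos: [0.602, 0.0327, 0.1625]
tcp_rot: [-0.001, -0.259, 0.966, -0.0]
ft_force: [0.4, 0.3, 0.8]
finger_gap: 1.004
gripper_force: 0.0
```

{"op": "carry_out", "data": {"deltas": [{"x": 0,"y": 0,"z": 0,"rx": 0,"ry": 0,"rz": 0},{"x": 0,"y": 0,"z": 0,"rx": 0,"ry": 0,"rz": 0},{"x": 0,"y": 0,"z": 0,"rx": 0,"ry": 0,"rz": 0},{"x": 0,"y": 0,"z": 0,"rx": 0,"ry": 0,"rz": 0},{"x": 0,"y": 0,"z": 0,"rx": 0,"ry": 0,"rz": 0},{"x": 0,"y": 0,"z": 0,"rx": 0,"ry": 0,"rz": 0},{"x": 0,"y": 0,"z": 0,"rx": 0,"ry": 0,"rz": 0},{"x": 0,"y": 0,"z": 0,"rx": 0,"ry": 0,"rz": 0}], "gripper": 1, "squeeze": 25}}

```text
time: 10.78
tcp_pos: [0.6029, 0.0323, 0.1627]
tcp_rot: [0.0, -0.258, 0.966, -0.001]
ft_force: [1.5, -2.0, -0.3]
finger_gap: 0.163
gripper_force: 25.0
```

{"op": "carry_out", "data": {"deltas": [{"x": 0,"y": 0,"z": 0,"rx": 0,"ry": 0,"rz": -0.07},{"x": 0,"y": 0,"z": 0,"rx": 0,"ry": 0,"rz": -0.07},{"x": 0,"y": 0,"z": 0,"rx": 0,"ry": 0,"rz": -0.07},{"x": 0,"y": 0,"z": 0,"rx": 0,"ry": 0,"rz": -0.07},{"x": 0,"y": 0,"z": 0,"rx": 0,"ry": 0,"rz": -0.07},{"x": 0,"y": 0,"z": 0,"rx": 0,"ry": 0,"rz": -0.07},{"x": 0,"y": 0,"z": 0,"rx": 0,"ry": 0,"rz": 0}]}}

```text
time: 11.65
tcp_pos: [0.6033, 0.0311, 0.1627]
tcp_rot: [0.001, -0.051, 0.999, -0.001]
ft_force: [2.6, -4.2, 0.1]
finger_gap: 0.155
gripper_force: 25.0
```

```bash
cat > yaw.py <<'E'
from h import *
s=bot.observe();q=s["tcp_rot"];print(s["joints"].round(3),s["tcp_pos"].round(4),"turned",0.5237-(2*np.arctan2(q[2],q[1])-np.pi),s["wrist_torque"].round(3),s["ft_force"].round(1),s["finger_gap"])
E
python3 yaw.py
```

```text
[ 0.344  0.916 -0.904  1.689  0.853  0.979  0.79 ] [0.6033 0.0311 0.1627] turned 0.421468972646325 [-0.795 -0.689  0.077] [ 2.6 -4.2  0.1] 0.15528233688011164
```

{"op": "carry_out", "data": {"deltas": [{"x": 0.1,"y": -0.1,"z": 0,"rx": 0,"ry": 0,"rz": -0.07},{"x": 0,"y": 0,"z": 0,"rx": 0,"ry": 0,"rz": -0.07},{"x": 0,"y": 0,"z": 0,"rx": 0,"ry": 0,"rz": -0.07},{"x": 0,"y": 0,"z": 0,"rx": 0,"ry": 0,"rz": -0.07},{"x": 0,"y": 0,"z": 0,"rx": 0,"ry": 0,"rz": -0.07},{"x": 0,"y": 0,"z": 0,"rx": 0,"ry": 0,"rz": -0.07},{"x": 0,"y": 0,"z": 0,"rx": 0,"ry": 0,"rz": 0}]}}

```text
time: 12.52
tcp_pos: [0.6032, 0.0299, 0.1627]
tcp_rot: [-0.0, 0.158, 0.987, -0.002]
ft_force: [0.1, -5.3, 3.0]
finger_gap: 0.157
gripper_force: 25.0
```

```bash
python3 yaw.py
```

```text
[ 0.303  0.883 -0.807  1.689  0.779  0.923  0.433] [0.6032 0.0299 0.1627] turned 0.8408674094993993 [-0.958 -0.196  0.019] [ 0.1 -5.3  3. ] 0.15723326718983008
```

{"op": "carry_out", "data": {"deltas": [{"x": 0,"y": -0.1,"z": 0,"rx": 0,"ry": 0,"rz": -0.07},{"x": 0,"y": 0,"z": 0,"rx": 0,"ry": 0,"rz": -0.07},{"x": 0,"y": 0,"z": 0,"rx": 0,"ry": 0,"rz": -0.07},{"x": 0,"y": 0,"z": 0,"rx": 0,"ry": 0,"rz": -0.07},{"x": 0,"y": 0,"z": 0,"rx": 0,"ry": 0,"rz": -0.07},{"x": 0,"y": 0,"z": 0,"rx": 0,"ry": 0,"rz": -0.066},{"x": 0,"y": 0,"z": 0,"rx": 0,"ry": 0,"rz": 0},{"x": 0,"y": 0,"z": 0,"rx": 0,"ry": 0,"rz": 0}]}}

```text
time: 13.52
tcp_pos: [0.6026, 0.0289, 0.1627]
tcp_rot: [-0.0, 0.358, 0.934, -0.002]
ft_force: [-1.3, -5.9, 3.4]
finger_gap: 0.156
gripper_force: 25.0
```

```bash
python3 yaw.py; python3 door.py|head -2; python3 - <<'E'
from h import *
k=cal("wrist"); im,d=eyes.capture("wrist"); cv2.imwrite("pics/w3.png",im[...,::-1])
eyes.capture("top")
for t in ["oil_bottle","specimen","ref_block"]:
    for r in eyes.find_in(t,"top")[:1]: print(t,np.round(r["pixel"]))
E
```

```text
[ 0.257  0.852 -0.705  1.693  0.698  0.868  0.086] [0.6026 0.0289 0.1627] turned 1.2561389279196133 [-1.043  0.146 -0.017] [-1.3 -5.9  3.4] 0.1563581766228714
top 267 door 0.001 [ 0.498 -0.023] [0.516 0.108]
side 206 door 0.0 [ 0.495 -0.023] [0.514 0.11 ]
oil_bottle [349. 280.]
ref_block [262. 218.]
```

View pics/w3.png

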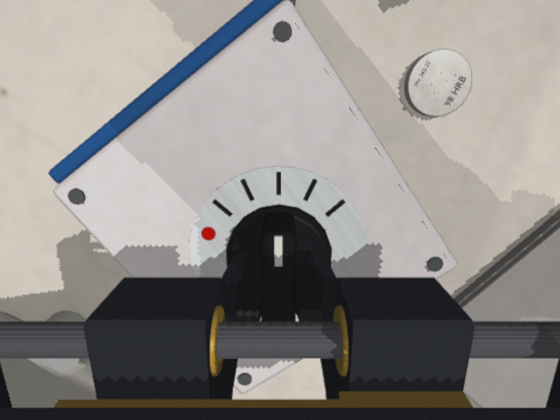

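The pointer at (278,250) is on the third tick (278,183) from the red dot (208,234). The door edge is flush and the block stands clear.

```bash
python3 -c "
from workcell import bot
print(bot.job_done())"
```

```text
the job is handed in; nothing more can be done
None
```

I pushed the door shut onto its catch, turned the knob three clicks to the third stop (measured turn 1.256 rad) and handed the job in at about 14 s with the gripper still holding it at 25 N. No verdict came back. The final look showed the block unmoved, but the bottle and specimen were not confirmed in it.

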